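Set the push rivet of a cooler bar with a hand press

ROBOT

A 6-joint arm with a two-finger parallel gripper is mounted at the origin on the work surface. World frame = base frame: x ahead of the robot, y to its left, z up, the work surface at z = 0. Lengths are in m, angles in degrees, forces in N, time in s.
With the tool pointing down it reaches from about 0.4 to 0.825 m from the base axis. Payload 7 kg.
Tool frame: the origin (TCP) lies at the centre of the arm's flange, where the gripper is bolted on; the fingertips stand 178 mm ahead of it and the grasp point (between the pads) lies 159 mm ahead of it (tip_reach is the distance from the TCP to the fingertips, in m); z points along the fingers, y is the line along which they close (so a half turn about z gives the same grasp; the last joint's range is limited). The gripper opens to 88 mm and grips with 3 to 60 N. Pads are 19 mm wide; open, the fingers measure 130 mm over their backs; the gripper's body (78 mm by 193 mm) begins 47 mm behind the grasp point.
Start: joints at [-59.295, 20.546, 0.682, 0, -70.136, -16.507], TCP at [0.166, -0.654, 0.405] pointing down, gripper open.
Joint ranges: [-176.03, 176.03], [-82.01, 121.73], [-58.28, 71.71], [-173.87, 95.51], [-174.79, -0.11], [-173.66, 173.66]. Speed limits (degrees/s): [136.94, 136.94, 172.46, 180, 180, 180].

INTERFACE

Orientations are given as [roll, pitch, yaw] about the fixed x, y, z axes, in that order (R = Rz(yaw) Ry(pitch) Rx(roll)).
In Python, from plant import * gives the robot as it stands.
- The arm moves only by the shell command python3 -m handwheel 'ROWS'. ROWS is JSON, a list of rows, each a list of 7 numbers: the opening, from -1 (shut) to 1 (fully open), then the shift along the tool's x, y, z as a fraction of full scale, then the turn, a rotation vector about the tool's x, y, z as a fraction of full scale. A call has 1 to 5 rows; each row shifts and turns the commanded pose from where the row before left it, along the tool's axes as they then stand; what a row does not reach is not made up. Full scale, the value 1, is 0.025 m for a shift and 6 degrees for a turn. A row lasts 1/8 s, in which the tool goes at most 62.5 mm and 10.7 degrees, less where a joint would pass 70% of its speed; a pose out of reach is approached as far as the arm can. A call with a number of a shift or a turn outside -1 to 1 is refused whole. A call with a gripper value outside its range is refused whole. The fingers move at their own pace and stop on an object; the grip force is fixed at half the most. Time passes only in rows, so rows that do not move let the fingers close. It gives the time, the measured TCP pose, the force, the opening and the grip force at its end, in the units of the state.
- get_obs(): the state, without advancing time (a new reading comes with each control period).
- snapshot(name): name is "scene" or "top" or "wrist"; returns a dict with "color" (384x512x3 uint8, red, green, blue), "fx", "fy", "cx", "cy" (pixels), "R" (3x3) and "t" (3): a world point X has camera coordinates R X + t; the wrist camera has in their place "tool_from_camera" (4x4, takes a point from camera to tool coordinates, whose origin is the TCP and whose axes are the flange's). Camera axes: x right, y down, z forward; pixel columns grow to the right and rows downward; lengths in m; the calibration is good to about 2 mm. A picture is of the moment at which its call begins: read the wrist's pose just before it. There is no depth.
- close_job(): hands the job in; it is judged then, once.
The state is a dict: "clock": time; "joint_pos": joint angles; "qvel": joint speeds; "tau": joint torques, N m; "tool_pos": TCP position; "orientation": TCP orientation; "force": force on the tool from outside, world axes, zero at the start; "moment": the same for the moment, N m; "opening": finger opening in m; "gripper_force": force on a finger pad.
Only numpy, scipy, OpenCV 4.12 (cv2) and the standard library are available. Lean on these libraries where they do the work, as an engineer would, in place of code of your own. Each camera call takes 0.05 s, during which the arm holds its last target. There are 200 camera calls.

TASK

Slide the aluminium mounting bar, rivet end first and its white push rivet still standing proud, into the channel of the small hand press until its end meets the stop, and let go of it there. Then press the black knob of the press down until the plunger bottoms firmly on its rubber stop (about 15 N for half a second, never more than 20 N), which sets the rivet, and let the knob come right back up. Leave the bar lying home in the press and do not shift the other things on the mat.

Things in the scene. Friction and masses are not known exactly. Their poses are not given: they have to be found in the camera images.
- bar: Loose flat aluminium bar, 140 long (x), 24 wide (y), 6 thick, about 0.12 kg, on the mat left or right of the press. Origin at the centre of its underside, z up. Its +x end goes into the press; near it, at x = +48, stands a white push rivet. At x = -57 an upright tab to hold it by: 24 (x) by 12 (y), rising from the bar's top to 40 above the underside.
- bar_tab (a point): Middle of the upright tab of the bar, 26 above the bar's underside, at x = -57 of the bar.
- rivet_head (a point): Centre of the top of the rivet's head (disc 14 in diameter, 4 thick, on a thin shank). At the start 34 above the bar's underside, the head's underside 24 above the bar's top.
- rivet (a joint): How far the rivet has been driven down, m: 0 standing proud, at most 0.024. Pushing it takes 3 N all along; it stays where it is left.
- press: Fixed grey C-frame hand press. Origin on the table under the ram's axis, z up, x along its channel from the open front (robot side) to the stop. A tongue 44 wide leads in over x = -150 to 0, its top level with the channel's floor, 22 above the table. The head (52 wide, 88 to 130 above the table) overhangs x = -28 to +72; the column is behind the stop.
- channel_mouth (a point): Middle of the open mouth of the channel, on its floor, at x = -50 of the press. There the side walls (12 high) stand about 42 apart; they narrow to 26.6 at x = -27 and run straight to the stop for the bar's end at x = +22.
- press_seat (a point): Point on the channel's floor (22 above the table, x = -48 of the press) where the origin of the bar's underside lies when the bar is fully home; axes as the press.
- knob_top (a point): Centre of the flat top (38 in diameter) of the black knob on the plunger, 190 above the table when up; it moves down with the plunger. Knob 46 in diameter, 30 high. The plunger's ram (16 in diameter) ends 59 above the table when up, 3 above the head of a proud rivet.
- plunger (a joint): How far the plunger is pressed, m: 0 up. Its spring pushes back with 2 N at the top to 5.5 N at 24 mm, plus 3 N while driving the rivet. It bottoms where the knob meets a rubber buffer (about 10 N per mm) on an adjustable sleeve, after 8 to 24 mm: this setting differs each time and must be felt as a sharp rise in force. It springs back by itself.
- cooler: Bystander: loose black fan on finned heat sink, 80 by 80 by 56, 0.35 kg, on the other side of the press from the bar. Origin at the centre of its underside.
- carton: Bystander: loose white carton 75 by 60 by 90 high. Origin at the centre of its underside.
- screwdriver: Bystander: loose screwdriver, 165 long, lying on the mat beyond the press, its length along its x. Origin at the middle of its length underneath.
Things that resemble listed ones, but are neither listed nor needed, are in the scene too. Leave any blue look-alike of the bar alone.

How it is judged:
By the outcome, as a careful person would: the job done as asked, in the order asked, and still so for the second after the job is handed in, with the robot touching nothing.
It also fails if it takes over 72 s, if anything falls off the work surface, if the arm or the gripper's body presses on something with over 40 N, if the wrist force passes 120 N, or if a joint passes its speed limit or range.

## Working session

There is one attempt and no reset: what is moved stays moved. The work goes in short steps, Python scripts to look and compute and a shell command to move; the robot and the scene stay as the last step left them, time stands still between calls to the robot, and variables do not carry over. Pictures are saved under pics/ and viewed, at most 10 in all, crops included, and the job is handed in when it is done.

```bash
mkdir -p pics; ls; cat > h.py <<'E'
from plant import *
import numpy as np, cv2
from scipy.spatial.transform import Rotation as Ro
def snap(n,f):
    s=snapshot(n); cv2.imwrite('pics/'+f,s['color'][:,:,::-1]); return s
def ray(s,u,v,o=None):
    d=np.array([(u-s['cx'])/s['fx'],(v-s['cy'])/s['fy'],1.])
    if 'R' in s:
        R=np.array(s['R']);t=np.array(s['t']); return -R.T@t, R.T@d
    T=np.array(s['tool_from_camera']); Rt=Ro.from_euler('xyz',o['orientation'],degrees=True).as_matrix()
    return Rt@T[:3,3]+np.array(o['tool_pos']), Rt@T[:3,:3]@d
def onz(s,u,v,z,o=None):
    c,d=ray(s,u,v,o); return c+d*(z-c[2])/d[2]
def proj(s,X,o=None):
    X=np.array(X,float)
    if 'R' in s: p=np.array(s['R'])@X+s['t']
    else:
        T=np.array(s['tool_from_camera']); Rt=Ro.from_euler('xyz',o['orientation'],degrees=True).as_matrix()
        p=T[:3,:3].T@(Rt.T@(X-np.array(o['tool_pos']))-T[:3,3])
    return p[0]/p[2]*s['fx']+s['cx'],p[1]/p[2]*s['fy']+s['cy']
E
python3 - <<'E'
from h import *
print(get_obs())
a=snap('scene','s.png');b=snap('top','t.png')
for s in(a,b):print(s['fx'],s['cx'],s['cy'],np.round(s['R'],3).tolist(),np.round(s['t'],3))
E
```

```text
pics
{'clock': 0.0, 'joint_pos': array([-5.92950081e+01,  2.05909138e+01,  6.35964846e-01, -2.01985071e-02,
       -7.01362215e+01, -1.65091433e+01]), 'qvel': array([ 0.05234427, -0.01836007,  0.00253747,  0.06230859,  0.0859873 ,
       -0.06359172]), 'tau': array([ 8.83466837e-04, -5.82719493e+01,  2.93070316e+01,  6.99725166e+00,
        7.11611530e-03, -1.54100935e-04]), 'tool_pos': array([ 0.16551737, -0.65420124,  0.40374474]), 'orientation': array([ 1.79907192e+02, -7.70496294e-03, -1.65811023e+02]), 'force': array([-0.1745355 ,  0.92639098, -0.53273457]), 'moment': array([0.01403823, 0.00294517, 0.02963194]), 'gripper_force': 0.0, 'opening': 0.0876982214733205}
389.0385380832522 256.6264932299195 191.6730694767698 [[0.277, 0.961, 0.02], [0.533, -0.136, -0.835], [-0.799, 0.242, -0.55]] [-0.14  -0.19   1.577]
468.0956698543883 255.87409664831512 195.98305184298152 [[-0.022, -1.0, -0.008], [-0.994, 0.023, -0.104], [0.104, 0.005, -0.995]] [0.022 0.572 1.36 ]
```

View pics/s.png

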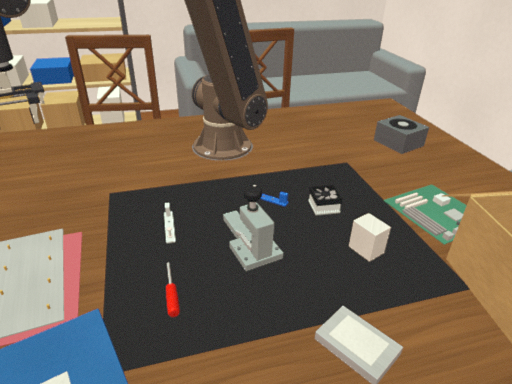

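View pics/t.png

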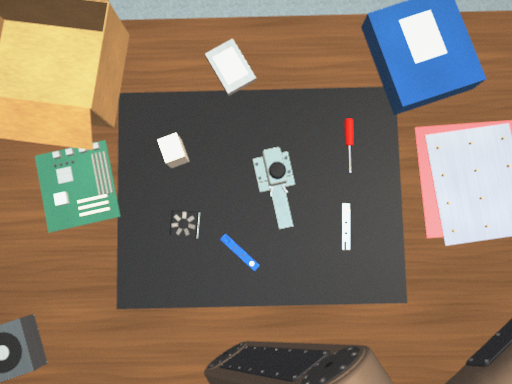

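The scene view shows the white bar at (169,223), the press at (255,235) with its knob at (254,190), and a blue look-alike. In the top view the bar is at (346,226), the knob at (277,170) and the tongue's front end at (286,227). I'll zoom in on these.

```bash
python3 - <<'E'
from h import *
a=cv2.imread('pics/s.png');b=cv2.imread('pics/t.png')
c1=cv2.resize(a[190:260,145:195],None,fx=5,fy=5,interpolation=2)
c2=cv2.resize(b[140:260,245:360],None,fx=5,fy=5,interpolation=2)
o=np.zeros((600,800,3),np.uint8);o[:350,:250]=c1[:350,:250];o[:600,225:800]=c2[:600,:575];o[:350,:225]=c1[:350,:225]
cv2.imwrite('pics/c.png',o)
s=snapshot('top'); g=s['color'].astype(int)
m=(g.min(2)>110).astype(np.uint8); m[:, :330]=0;m[:,362:]=0;m[:195]=0;m[260:]=0
r=cv2.minAreaRect(cv2.findNonZero(m));print(r)
for p in cv2.boxPoints(r):print(p,onz(s,*p,.006))
# tongue
m=(g.min(2)>100).astype(np.uint8); m[:,:262]=0;m[:,305:]=0;m[:195]=0;m[235:]=0
r=cv2.minAreaRect(cv2.findNonZero(m));print(r)
for p in cv2.boxPoints(r):print(p,onz(s,*p,.022))
m=(g.max(2)<45).astype(np.uint8);m[:,:262]=0;m[:,292:]=0;m[:158]=0;m[182:]=0
r=cv2.minEnclosingCircle(cv2.findNonZero(m));print(r,onz(s,*r[0],.18))
E
```

```text
((346.0, 226.5), (47.0, 8.0), 90.0)
[342. 203.] [ 0.54783833 -0.24922047  0.006     ]
[350. 203.] [ 0.54728438 -0.27326302  0.006     ]
[350. 250.] [ 0.40682947 -0.26719022  0.006     ]
[342. 250.] [ 0.40735979 -0.24339556  0.006     ]
((281.7275085449219, 210.48593139648438), (35.452850341796875, 16.33979034423828), 77.00537872314453)
[269.78088 195.05054] [ 0.57523978 -0.03211577  0.022     ]
[285.7022  191.37637] [ 0.58517071 -0.07992766  0.022     ]
[293.67413 225.92133] [ 0.48162665 -0.10055015  0.022     ]
[277.7528  229.59549] [ 0.47183064 -0.05309835  0.022     ]
((274.0, 175.0), 4.472236156463623) [ 0.61181988 -0.04077984  0.18      ]
```

View pics/c.png

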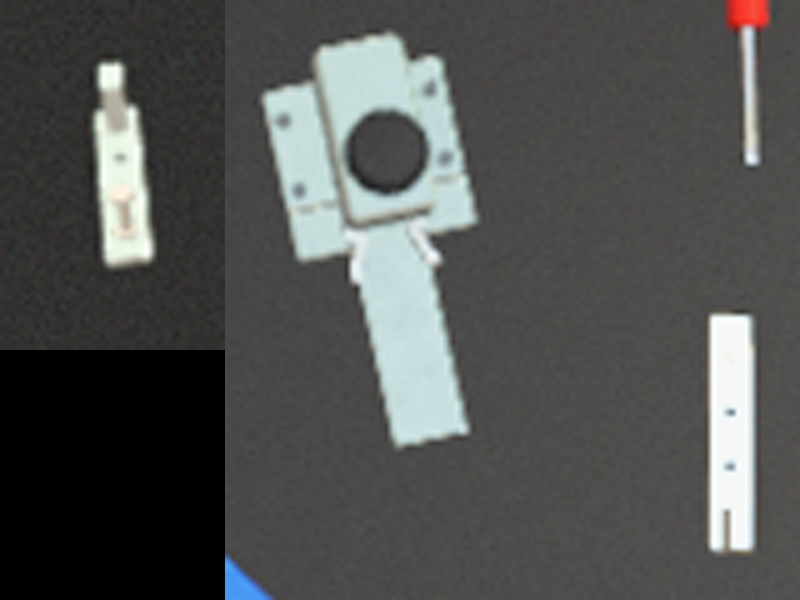

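The crop shows the rivet at the bar's far (+x) end and the tab at its near end. The knob is at top (277.2,170.2), and the tongue's front middle is at about (286.4,228). Next I'll work out the first approach.

```bash
cat >> h.py <<'E'
def go(pos,yaw):
    "shift (in units of .025, tool axes) and turn about tool z (units of 6 deg) from the measured pose, tool down"
    o=get_obs(); R=Ro.from_euler('xyz',o['orientation'],degrees=True)
    d=R.inv().apply(np.array(pos)-o['tool_pos'])/.025
    rv=(R.inv()*Ro.from_euler('xyz',[180,0,yaw],degrees=True)).as_rotvec(degrees=True)/6
    print('t',o['clock'],'pos',o['tool_pos'].round(4),o['orientation'].round(2),'F',o['force'].round(1),'op',round(o['opening'],4),'gf',round(o['gripper_force'],1),'\n shift',d.round(2),'turn',rv.round(2))
E
python3 - <<'E'
from h import *
s=snapshot('top')
k=onz(s,277.2,170.2,.19);f=onz(s,286.4,228,.022)
print(k,f,np.hypot(*(k-f)[:2]),np.degrees(np.arctan2(*(k-f)[1::-1])))
go([.42,-.256,.31],178)
E
```

```text
[ 0.62291944 -0.04920681  0.19      ] [ 0.47596701 -0.07882935  0.022     ] 0.14990834214943263 11.396904112052184
t 0.2 pos [ 0.1655 -0.6543  0.4041] [ 1.7994e+02 -1.0000e-02 -1.6580e+02] F [ 0.7  0.9 -0.8] op 0.0878 gf 0.0 
 shift [-13.78  12.94   3.77] turn [ 0.01 -0.    2.7 ]
```

```bash
H="python3 -m handwheel"
python3 -m handwheel '[[1,-0.98,0.92,0.2,0,0,0],[1,-0.98,0.92,0.2,0,0,0],[1,-0.98,0.92,0.2,0,0,0],[1,-0.98,0.92,0.2,0,0,0],[1,-0.98,0.92,0.2,0,0,0]]' >/dev/null
python3 -m handwheel '[[1,-0.98,0.92,0.2,0,0,0],[1,-0.98,0.92,0.2,0,0,0],[1,-0.98,0.92,0.2,0,0,0],[1,-0.98,0.92,0.2,0,0,0],[1,-0.98,0.92,0.2,0,0,0]]' >/dev/null
python3 -m handwheel '[[1,-0.98,0.92,0.2,0,0,0],[1,-0.98,0.92,0.2,0,0,0],[1,-0.98,0.92,0.2,0,0,0],[1,-0.98,0.92,0.2,0,0,0]]' >/dev/null
python3 -m handwheel '[[1,0,0,0,0,0,0.9],[1,0,0,0,0,0,0.9],[1,0,0,0,0,0,0.9],[1,0,0,0,0,0,0]]'
python3 - <<'E'
from h import *
o=get_obs();s=snap('wrist','w1.png');go([.42,-.256,.31],178)
print(np.array(s['tool_from_camera']).round(3).tolist())
for p in [[.42,-.2556,.040],[.476,-.258,.006],[.523,-.26,.034],[.546,-.26,.006]]:print(np.round(proj(s,p,o)))
E
```

```text
clock: 2.45
tool_pos: [0.419, -0.258, 0.3346]
orientation: [180.0, -0.0, 178.0]
force: [0.2, 0.4, -0.1]
opening: 0.0876
gripper_force: 0.0
t 2.5 pos [ 0.419  -0.258   0.3346] [180.    -0.   178.12] F [-0.1  0.9 -0.1] op 0.0874 gf 0.0 
 shift [-0.04  0.08  0.99] turn [ 0.   -0.    0.02]
[[0.001, -0.953, -0.304, 0.083], [1.0, 0.001, 0.0, 0.001], [0.0, -0.304, 0.953, 0.019], [0.0, 0.0, 0.0, 1.0]]
[254. 187.]
[254. 221.]
[253. 267.]
[254. 269.]
```

View pics/w1.png

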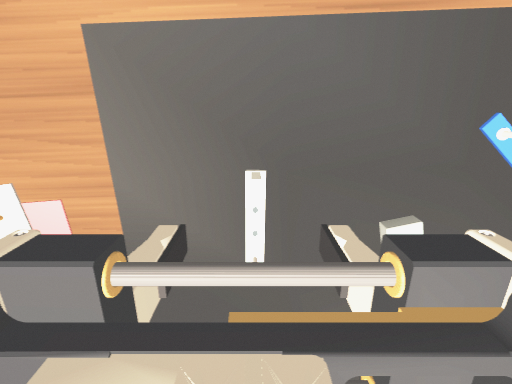

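The wrist view shows the bar running down the image from (256,170), the tab end, to (255,262), where the gripper hides it. I'll measure its axis and near end.

```bash
python3 - <<'E'
from h import *
o=get_obs();s=snapshot('wrist');g=s['color'].astype(int)
m=(g.min(2)>110);m[:,:235]=0;m[:,278:]=0;m[:150]=0;m[258:]=0
rows=[v for v in range(150,258) if m[v].sum()>5];print(rows[0])
for v in rows[::8]:
    u=np.where(m[v])[0];L=onz(s,u[0]-.5,v,.006,o);R=onz(s,u[-1]+.5,v,.006,o);print(v,u[0],u[-1],g[v,256],((L+R)/2).round(4),round(np.linalg.norm(L-R),4))
print(onz(s,256,rows[0],.04,o),onz(s,256,rows[0],.006,o))
E
```

```text
169
169 246 258 [129 124 117] [ 0.4082 -0.2579  0.006 ] 0.0154
177 245 266 [214 209 188] [ 0.4181 -0.2541  0.006 ] 0.0263
185 245 265 [247 247 247] [ 0.428 -0.255  0.006] 0.0254
193 245 265 [247 247 247] [ 0.4382 -0.2553  0.006 ] 0.0256
201 245 265 [247 247 247] [ 0.4486 -0.2556  0.006 ] 0.0259
209 245 265 [204 213 207] [ 0.4591 -0.2559  0.006 ] 0.0261
217 245 265 [247 247 247] [ 0.4699 -0.2562  0.006 ] 0.0264
225 245 264 [247 247 247] [ 0.4809 -0.2572  0.006 ] 0.0254
233 245 264 [205 213 207] [ 0.4921 -0.2575  0.006 ] 0.0256
241 245 264 [247 247 247] [ 0.5036 -0.2579  0.006 ] 0.0259
249 245 264 [247 247 247] [ 0.5152 -0.2582  0.006 ] 0.0261
257 245 264 [247 247 244] [ 0.5271 -0.2586  0.006 ] 0.0264
[ 0.4004126  -0.25335556  0.04      ] [ 0.40831219 -0.25320066  0.006     ]
```

```bash
python3 -m handwheel '[[1,-0.06,0.15,0.9,0,0,0.08],[1,0,0,1,0,0,0],[1,0,0,1,0,0,0],[1,0,0,1,0,0,0],[1,0,0,1,0,0,0]]'
python3 -m handwheel '[[1,0,0,0.9,0,0,0],[1,0,0,0,0,0,0],[-1,0,0,0,0,0,0],[-1,0,0,0,0,0,0],[-1,0,0,0,0,0,0]]'
python3 -m handwheel '[[-1,0,0,0,0,0,0],[-1,0,0,0,0,0,0],[-1,0,0,0,0,0,0]]'
```

```text
clock: 3.18
tool_pos: [0.4207, -0.2544, 0.2115]
orientation: [-180.0, 0.0, 177.6]
force: [0.1, 0.0, -0.0]
opening: 0.0874
gripper_force: 0.0
clock: 3.8
tool_pos: [0.421, -0.2544, 0.1905]
orientation: [-180.0, 0.1, 177.5]
force: [0.1, 0.7, 0.5]
opening: 0.063
gripper_force: 0.0
clock: 4.18
tool_pos: [0.4207, -0.2544, 0.1897]
orientation: [180.0, -0.0, 177.5]
force: [-0.9, -1.0, -0.0]
opening: 0.0333
gripper_force: 0.0
```

```bash
python3 -m handwheel '[[-1,0,0,0,0,0,0],[-1,0,0,0,0,0,0],[-1,0,0,0,0,0,0],[-1,0,0,0,0,0,0]]'
python3 -m handwheel '[[-1,0,0,-0.4,0,0,0],[-1,0,0,-0.8,0,0,0],[-1,0,0,-0.8,0,0,0],[-1,0,0,-0.8,0,0,0],[-1,0,0,0,0,0,0]]'
python3 - <<'E'
from h import *
a=np.radians(11.4);go([.6229-.187*np.cos(a),-.0492-.187*np.sin(a),.26],191.2)
E
```

```text
clock: 4.68
tool_pos: [0.4207, -0.2544, 0.1897]
orientation: [-180.0, -0.0, 177.5]
force: [0.0, 0.0, 0.0]
opening: 0.0118
gripper_force: 30.0
clock: 5.3
tool_pos: [0.4211, -0.2545, 0.2614]
orientation: [-180.0, 0.2, 177.5]
force: [0.5, -0.6, -2.1]
opening: 0.0119
gripper_force: 30.0
t 5.3 pos [ 0.4211 -0.2545  0.2614] [-179.97    0.2   177.53] F [ 0.5 -0.6 -2.1] op 0.0119 gf 30.0 
 shift [-0.45  6.76  0.06] turn [-0.01  0.03 -2.28]
```

```bash
python3 -m handwheel '[[-1,-0.06,0.6,0,0,0,0],[-1,-0.06,0.9,0,0,0,0],[-1,-0.06,0.9,0,0,0,0],[-1,-0.06,0.9,0,0,0,0],[-1,-0.06,0.9,0,0,0,0]]' >/dev/null
python3 -m handwheel '[[-1,-0.06,0.9,0,0,0,0],[-1,-0.06,0.9,0,0,0,0],[-1,-0.03,0.76,0,0,0,0],[-1,0,0,0,0,0,-0.7],[-1,0,0,0,0,0,-0.8]]' >/dev/null
python3 -m handwheel '[[-1,0,0,0,0,0,-0.8],[-1,0,0,0,0,0,0],[-1,0,0,0,0,0,0]]'
python3 - <<'E'
from h import *
o=get_obs();s=snap('wrist','w2.png');t=snap('top','t2.png');c=snap('scene','s2.png')
a=np.radians(11.4);go([.6229-.187*np.cos(a),-.0492-.187*np.sin(a),.26],191.4)
b=cv2.imread('pics/t2.png')[130:270,230:350];d=cv2.imread('pics/s2.png')[160:280,200:300]
q=np.zeros((600,800,3),np.uint8)
q[:560,:480]=cv2.resize(b,None,fx=4,fy=4,interpolation=2);q[:360,500:800]=cv2.resize(d,None,fx=3,fy=3,interpolation=2)
cv2.imwrite('pics/c2.png',q)
E
```

```text
clock: 6.92
tool_pos: [0.439, -0.0858, 0.2592]
orientation: [180.0, -0.0, -168.8]
force: [-0.2, 0.4, -3.1]
opening: 0.0116
gripper_force: 30.0
t 7.075 pos [ 0.4392 -0.086   0.2595] [ 1.8000e+02 -1.0000e-02 -1.6873e+02] F [-0.   0.2 -2.1] op 0.0119 gf 30.0 
 shift [-0.01 -0.01 -0.02] turn [ 0.   -0.   -0.02]
```

View pics/c2.png

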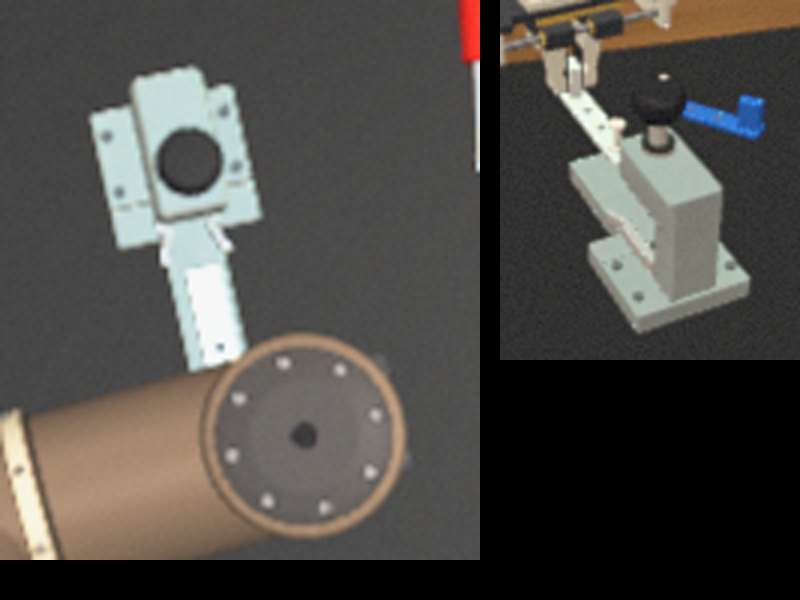

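View pics/w2.png

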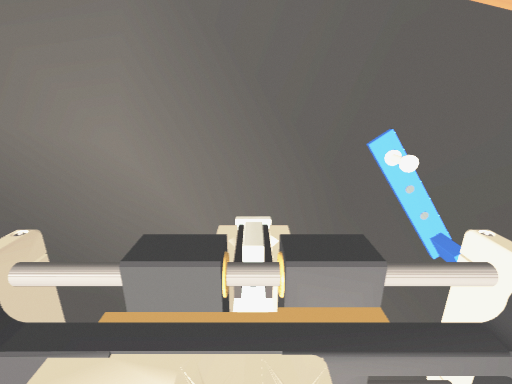

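The bar is held level above the tongue. In the top view its front middle is at about (281.2,196.3), and it looks parallel to the tongue. Next is a check of its lateral offset.

```bash
python3 - <<'E'
from h import *
s=snapshot('top');g=s['color'].astype(int)
a=np.radians(11.4);A=np.array([[np.cos(a),np.sin(a)],[-np.sin(a),np.cos(a)]])
P=lambda p:A@(p[:2]-[.6229,-.0492])
for v in range(194,217,2):
    r=g[v,262:305].min(1); m=np.where(r>225)[0]; t=np.where(r>100)[0]
    if len(m):print(v,262+m[0],262+m[-1],'bar',P(onz(s,262+m.mean(),v,.0765)).round(4),'tongue',262+t[0],262+t[-1],P(onz(s,262+t.mean(),v,.022)).round(4))
E
```

```text
194 271 271 bar [-0.0465  0.0245] tongue 270 286 [-0.0457  0.0015]
196 281 284 bar [-0.0594 -0.0063] tongue 270 286 [-0.0515  0.0029]
198 277 285 bar [-0.0641 -0.0008] tongue 272 287 [-0.0584 -0.0001]
200 277 285 bar [-0.0697  0.0005] tongue 272 287 [-0.0642  0.0012]
202 277 286 bar [-0.0756  0.0004] tongue 273 288 [-0.0707 -0.0003]
204 278 286 bar [-0.0815  0.0003] tongue 273 288 [-0.0765  0.001 ]
206 278 287 bar [-0.0875  0.0002] tongue 274 289 [-0.083  -0.0006]
208 279 287 bar [-0.0934  0.0001] tongue 274 289 [-0.0888  0.0008]
210 279 287 bar [-0.0989  0.0013] tongue 275 290 [-0.0953 -0.0008]
212 280 288 bar [-1.051e-01 -1.000e-04] tongue 275 290 [-0.1011  0.0006]
214 280 288 bar [-0.1107  0.0011] tongue 275 304 [-0.109  -0.0075]
216 280 289 bar [-0.1166  0.001 ] tongue 276 304 [-0.1174 -0.0175]
```

```bash
python3 -m handwheel '[[-1,0,0,0.6,0,0,0],[-1,0,0,0.6,0,0,0],[-1,0,0,0.5,0,0,0],[-1,0,0,0.08,0,0,0],[-1,0,0,0,0,0,0]]'
python3 -m handwheel '[[-1,0,0,0.05,0,0,0],[-1,0,0,0,0,0,0]]'
python3 -m handwheel '[[-1,0,0,0.04,0,0,0],[-1,0,0,0,0,0,0]]'
```

```text
clock: 7.75
tool_pos: [0.4394, -0.086, 0.2153]
orientation: [-180.0, -0.0, -168.7]
force: [-0.2, -0.5, -0.9]
opening: 0.012
gripper_force: 30.0
clock: 8.0
tool_pos: [0.4393, -0.086, 0.2142]
orientation: [180.0, 0.0, -168.7]
force: [0.3, 0.2, -1.7]
opening: 0.0116
gripper_force: 30.0
clock: 8.25
tool_pos: [0.4393, -0.086, 0.213]
orientation: [180.0, 0.0, -168.7]
force: [-0.4, 0.7, -2.0]
opening: 0.0119
gripper_force: 30.0
```

```bash
python3 -m handwheel '[[-1,0,0,0.04,0,0,0],[-1,0,0,0,0,0,0]]'|grep -E "tool|force: \["
python3 -m handwheel '[[-1,0,0,0.02,0,0,0],[-1,0,0,0,0,0,0]]'|grep -E "tool|force: \["
```

```text
tool_pos: [0.4392, -0.086, 0.2118]
force: [1.1, -0.4, -1.3]
tool_pos: [0.4393, -0.086, 0.2116]
force: [-1.7, 0.1, 1.9]
```

```bash
python3 -m handwheel '[[-1,-0.2,0,0,0,0,0],[-1,-0.4,0,0,0,0,0],[-1,-0.4,0,0,0,0,0],[-1,-0.2,0,0,0,0,0],[-1,0,0,0,0,0,0]]'
python3 -m handwheel '[[-1,-0.2,0,0,0,0,0],[-1,-0.2,0,0,0,0,0],[-1,-0.2,0,0,0,0,0],[-1,-0.2,0,0,0,0,0],[-1,0,0,0,0,0,0]]'
```

```text
clock: 9.38
tool_pos: [0.4685, -0.0803, 0.2116]
orientation: [-180.0, -0.1, -168.7]
force: [-4.9, -1.1, 8.8]
opening: 0.0119
gripper_force: 30.0
clock: 10.0
tool_pos: [0.4885, -0.0763, 0.2116]
orientation: [-180.0, -0.0, -168.7]
force: [-2.9, -0.5, 5.8]
opening: 0.0116
gripper_force: 30.0
```

```bash
python3 -m handwheel '[[-1,-0.2,0,-0.01,0,0,0],[-1,-0.3,0,0,0,0,0],[-1,-0.3,0,0,0,0,0],[-1,-0.2,0,0,0,0,0],[-1,0,0,0,0,0,0]]'
python3 -m handwheel '[[-1,-0.1,0,0,0,0,0],[-1,0,0,0,0,0,0]]'
python3 -m handwheel '[[-1,-0.08,0,0,0,0,0],[-1,0,0,0,0,0,0]]'
```

```text
clock: 10.62
tool_pos: [0.5136, -0.0711, 0.2116]
orientation: [-180.0, 0.1, -168.7]
force: [0.8, -0.1, 0.8]
opening: 0.0119
gripper_force: 30.0
clock: 10.88
tool_pos: [0.5153, -0.0708, 0.2116]
orientation: [180.0, 0.0, -168.7]
force: [-0.2, -0.0, 1.8]
opening: 0.012
gripper_force: 30.0
clock: 11.12
tool_pos: [0.5175, -0.0703, 0.2116]
orientation: [180.0, 0.0, -168.7]
force: [0.3, -0.4, -0.3]
opening: 0.0116
gripper_force: 30.0
```

```bash
for i in 1; do python3 -m handwheel '[[-1,-0.05,0,0,0,0,0],[-1,0,0,0,0,0,0]]'|grep -E "tool|force: \["
python3 -m handwheel '[[-1,-0.05,0,0,0,0,0],[-1,0,0,0,0,0,0]]'|grep -E "tool|force: \["; python3 -m handwheel '[[-1,-0.05,0,0,0,0,0],[-1,0,0,0,0,0,0]]'|grep -E "tool|force: \["; done
```

```text
tool_pos: [0.5186, -0.0701, 0.2116]
force: [-1.0, -0.4, 0.0]
tool_pos: [0.5199, -0.0699, 0.2116]
force: [0.1, 0.6, -1.0]
tool_pos: [0.5211, -0.0696, 0.2116]
force: [0.8, 0.6, -1.0]
```

```bash
python3 -m handwheel '[[-1,-0.05,0,0,0,0,0],[-1,0,0,0,0,0,0]]'|grep -E "tool|force: \["
python3 -m handwheel '[[-1,-0.04,0,0,0,0,0],[-1,0,0,0,0,0,0]]'|grep -E "tool|force: \["
```

```text
tool_pos: [0.5215, -0.0696, 0.2116]
force: [-5.4, -0.1, 4.9]
tool_pos: [0.5218, -0.0695, 0.2116]
force: [-9.1, 0.6, 7.9]
```

```bash
python3 -m handwheel '[[0,0,0,0,0,0,0],[0.5,0,0,0,0,0,0],[0.5,0,0,0,0,0,0],[0.5,0,0,0,0,0,0],[0.5,0,0,0,0,0,0]]'
python3 -m handwheel '[[0.5,0,0,-0.4,0,0,0],[0.5,0,0,-0.8,0,0,0],[0.5,0,0,-1,0,0,0],[0.5,0,0,-1,0,0,0],[0.5,0,0,-1,0,0,0]]' >/dev/null
python3 -m handwheel '[[-1,0,0,-1,0,0,0],[-1,0,0,-1,0,0,0],[-1,0,0,-1,0,0,0],[-1,0,0,-0.4,0,0,0],[-1,0,0,0,0,0,0]]'
python3 - <<'E'
from h import *
t=snap('top','t3.png');c=snap('scene','s3.png')
go([.6229,-.0492,.390],191.3)
b=cv2.imread('pics/t3.png')[130:270,230:350];d=cv2.imread('pics/s3.png')[160:280,200:300]
q=np.zeros((600,800,3),np.uint8)
q[:420,:360]=cv2.resize(b,None,fx=3,fy=3,interpolation=2);q[:480,400:800]=cv2.resize(d,None,fx=4,fy=4,interpolation=2)
cv2.imwrite('pics/c3.png',q)
E
```

```text
clock: 13.0
tool_pos: [0.5232, -0.0692, 0.2116]
orientation: [-180.0, 0.0, -168.7]
force: [0.2, -0.4, -0.3]
opening: 0.0561
gripper_force: 0.0
clock: 14.25
tool_pos: [0.523, -0.0693, 0.4022]
orientation: [180.0, 0.1, -168.7]
force: [-0.1, -0.6, -0.9]
opening: 0.0217
gripper_force: 0.0
t 14.35 pos [ 0.5228 -0.0693  0.4008] [ 1.7998e+02 -7.0000e-02 -1.6869e+02] F [0.2 0.6 0.4] op 0.0133 gf 0.0 
 shift [-4.09  0.    0.43] turn [ 0.   -0.01  0.  ]
```

View pics/c3.png

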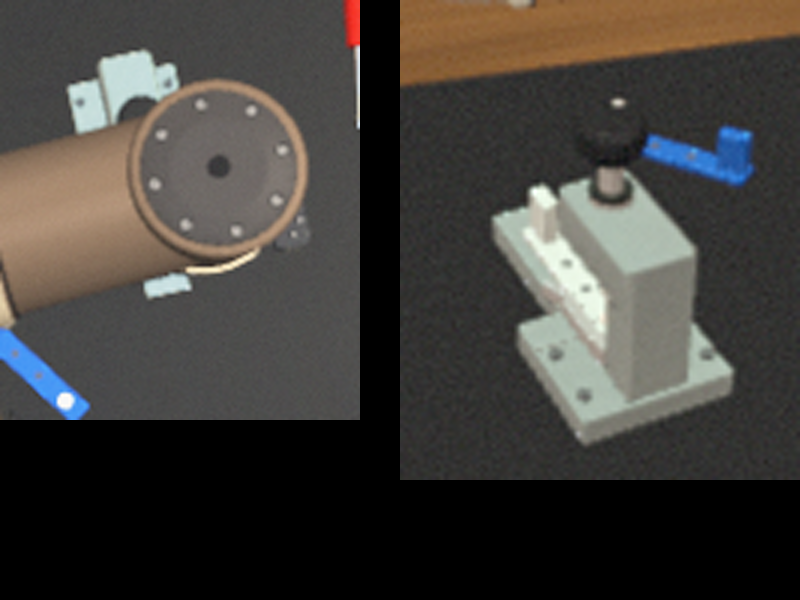

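The scene view shows the bar lying home in the channel, tab upright, with the rivet end under the head. Now over to the knob.

```bash
python3 -m handwheel '[[-1,-0.7,0,0,0,0,0],[-1,-0.9,0,0,0,0,0],[-1,-0.9,0,0,0,0,0],[-1,-0.9,0,0,0,0,0],[-1,-0.72,0,0,0,0,0]]' >/dev/null
python3 -m handwheel '[[-1,0,0,0.4,0,0,0],[-1,0,0,0.4,0,0,0],[-1,0,0,0.24,0,0,0],[-1,0,0,0,0,0,0]]'
python3 -m handwheel '[[-1,0,0,0.08,0,0,0],[-1,0,0,0,0,0,0]]'|grep -E "tool|force: \["
python3 -m handwheel '[[-1,0,0,0.08,0,0,0],[-1,0,0,0,0,0,0]]'|grep -E "tool|force: \["
```

```text
clock: 15.48
tool_pos: [0.6236, -0.0492, 0.3751]
orientation: [180.0, -0.1, -168.7]
force: [0.2, 0.4, 0.3]
opening: 0.0007
gripper_force: 0.0
tool_pos: [0.624, -0.049, 0.374]
force: [0.6, 0.7, -0.5]
tool_pos: [0.624, -0.049, 0.3716]
force: [0.4, 0.2, 0.5]
```

```bash
python3 -m handwheel '[[-1,0,0,0.08,0,0,0],[-1,0,0,0,0,0,0]]'|grep -E "tool|force: \["
python3 -m handwheel '[[-1,0,0,0.08,0,0,0],[-1,0,0,0,0,0,0]]'|grep -E "tool|force: \["
python3 -m handwheel '[[-1,0,0,0.08,0,0,0],[-1,0,0,0,0,0,0]]'|grep -E "tool|force: \["
python3 -m handwheel '[[-1,0,0,0.08,0,0,0],[-1,0,0,0,0,0,0]]'|grep -E "tool|force: \["
python3 -m handwheel '[[-1,0,0,0.06,0,0,0],[-1,0,0,0,0,0,0]]'|grep -E "tool|force: \["
```

```text
tool_pos: [0.6241, -0.049, 0.3694]
force: [-0.9, 0.2, -0.3]
tool_pos: [0.6242, -0.049, 0.3678]
force: [0.1, 0.0, 2.0]
tool_pos: [0.6242, -0.049, 0.3657]
force: [-0.5, -0.5, 2.6]
tool_pos: [0.6242, -0.049, 0.3639]
force: [-0.4, -0.2, 2.9]
tool_pos: [0.6242, -0.0491, 0.3624]
force: [-0.3, 0.3, 4.2]
```

```bash
python3 -m handwheel '[[-1,0,0,0.04,0,0,0],[-1,0,0,0,0,0,0]]'|grep -E "tool|force: \["
python3 -m handwheel '[[-1,0,0,0.04,0,0,0],[-1,0,0,0,0,0,0]]'|grep -E "tool|force: \["
python3 -m handwheel '[[-1,0,0,0.04,0,0,0],[-1,0,0,0,0,0,0]]'|grep -E "tool|force: \["
python3 -m handwheel '[[-1,0,0,0.04,0,0,0],[-1,0,0,0,0,0,0]]'|grep -E "tool|force: \["
```

```text
tool_pos: [0.6242, -0.049, 0.3614]
force: [-1.7, 0.9, 4.3]
tool_pos: [0.6242, -0.049, 0.3605]
force: [-1.7, -0.1, 6.6]
tool_pos: [0.6242, -0.049, 0.3595]
force: [-0.7, 0.3, 5.6]
tool_pos: [0.6242, -0.049, 0.3585]
force: [-1.1, 0.4, 5.1]
```

```bash
python3 -m handwheel '[[-1,0,0,0.04,0,0,0],[-1,0,0,0,0,0,0]]'|grep -E "tool|force: \["
python3 -m handwheel '[[-1,0,0,0.04,0,0,0],[-1,0,0,0,0,0,0]]'|grep -E "tool|force: \["
python3 -m handwheel '[[-1,0,0,0.04,0,0,0],[-1,0,0,0,0,0,0]]'|grep -E "tool|force: \["
```

```text
tool_pos: [0.6242, -0.0491, 0.3575]
force: [-1.5, -0.0, 5.5]
tool_pos: [0.6242, -0.049, 0.3565]
force: [-1.6, 0.1, 6.4]
tool_pos: [0.6242, -0.049, 0.3556]
force: [-1.2, 0.4, 5.4]
```

```bash
python3 -m handwheel '[[-1,0,0,0.04,0,0,0],[-1,0,0,0,0,0,0]]'|grep -E "tool|force: \["
python3 -m handwheel '[[-1,0,0,0.04,0,0,0],[-1,0,0,0,0,0,0]]'|grep -E "tool|force: \["
python3 -m handwheel '[[-1,0,0,0.04,0,0,0],[-1,0,0,0,0,0,0]]'|grep -E "tool|force: \["
```

```text
tool_pos: [0.6242, -0.049, 0.3546]
force: [-1.4, -0.1, 5.5]
tool_pos: [0.6242, -0.049, 0.3536]
force: [-2.7, 0.6, 5.4]
tool_pos: [0.6241, -0.049, 0.3526]
force: [-0.3, 1.1, 6.7]
```

```bash
python3 -m handwheel '[[-1,0,0,0.04,0,0,0],[-1,0,0,0,0,0,0]]'|grep -E "tool|force: \["
python3 -m handwheel '[[-1,0,0,0.04,0,0,0],[-1,0,0,0,0,0,0]]'|grep -E "tool|force: \["
python3 -m handwheel '[[-1,0,0,0.04,0,0,0],[-1,0,0,0,0,0,0]]'|grep -E "tool|force: \["
```

```text
tool_pos: [0.6242, -0.049, 0.3516]
force: [-0.6, 0.9, 6.6]
tool_pos: [0.6242, -0.0491, 0.3507]
force: [-2.1, 0.5, 5.5]
tool_pos: [0.6241, -0.049, 0.3497]
force: [-1.6, 0.8, 6.2]
```

```bash
python3 -m handwheel '[[-1,0,0,0.04,0,0,0],[-1,0,0,0,0,0,0]]'|grep -E "tool|force: \["
python3 -m handwheel '[[-1,0,0,0.04,0,0,0],[-1,0,0,0,0,0,0]]'|grep -E "tool|force: \["
```

```text
tool_pos: [0.6241, -0.049, 0.3487]
force: [-1.2, -0.1, 7.2]
tool_pos: [0.6241, -0.049, 0.3477]
force: [-0.8, -0.4, 6.4]
```

```bash
python3 -m handwheel '[[-1,0,0,0.04,0,0,0],[-1,0,0,0,0,0,0]]'|grep -E "tool|force: \["
python3 -m handwheel '[[-1,0,0,0.04,0,0,0],[-1,0,0,0,0,0,0]]'|grep -E "tool|force: \["
```

```text
tool_pos: [0.6241, -0.049, 0.3468]
force: [-1.3, 1.4, 8.1]
tool_pos: [0.6241, -0.049, 0.3459]
force: [-1.8, 0.6, 8.1]
```

```bash
python3 -m handwheel '[[-1,0,0,0.04,0,0,0],[-1,0,0,0,0,0,0]]'|grep -E "tool|force: \["
python3 -m handwheel '[[-1,0,0,0.02,0,0,0],[-1,0,0,0,0,0,0]]'|grep -E "tool|force: \["
```

```text
tool_pos: [0.6241, -0.0491, 0.3455]
force: [-3.6, 0.9, 11.0]
tool_pos: [0.6241, -0.049, 0.3454]
force: [-4.1, 1.6, 14.2]
```

```bash
python3 -m handwheel '[[-1,0,0,0.007,0,0,0],[-1,0,0,0,0,0,0]]'|grep -E "tool|force: \["
python3 -m handwheel '[[-1,0,0,0,0,0,0],[-1,0,0,0,0,0,0]]'|grep -E "tool|force: \["
```

```text
tool_pos: [0.6241, -0.049, 0.3453]
force: [-4.4, 1.1, 13.9]
tool_pos: [0.6241, -0.049, 0.3454]
force: [-5.2, 2.7, 13.5]
```

```bash
python3 -m handwheel '[[-1,0,0,0.014,0,0,0],[-1,0,0,0,0,0,0]]'|grep -E "tool|force: \["
python3 -m handwheel '[[-1,0,0,0,0,0,0],[-1,0,0,0,0,0,0]]'|grep -E "tool|force: \["
```

```text
tool_pos: [0.6241, -0.049, 0.3452]
force: [-5.5, 1.8, 14.6]
tool_pos: [0.624, -0.049, 0.3452]
force: [-4.8, 2.3, 15.9]
```

```bash
python3 -m handwheel '[[-1,0,0,0,0,0,0],[-1,0,0,0,0,0,0],[-1,0,0,0,0,0,0]]'|grep -E "tool|force: \["
python3 -m handwheel '[[-1,0,0,0,0,0,0],[-1,0,0,0,0,0,0],[-1,0,0,0,0,0,0]]'|grep -E "tool|force: \["
python3 -m handwheel '[[-1,0,0,-0.1,0,0,0],[-1,0,0,-0.2,0,0,0],[-1,0,0,-0.3,0,0,0],[-1,0,0,-0.3,0,0,0],[-1,0,0,-0.3,0,0,0]]'|grep -E "tool|force: \["
python3 -m handwheel '[[-1,0,0,-0.6,0,0,0],[-1,0,0,-0.8,0,0,0],[-1,0,0,-0.8,0,0,0],[-1,0,0,-0.6,0,0,0],[-1,0,0,0,0,0,0]]'|grep -E "tool|force: \["
python3 -m handwheel '[[-1,0.5,0.7,0,0,0,0],[-1,0.8,1,0,0,0,0],[-1,0.8,1,0,0,0,0],[-1,0.8,1,0,0,0,0],[-1,0.8,0.7,0,0,0,0]]' >/dev/null
python3 -m handwheel '[[-1,0.8,0.7,0,0,0,0],[-1,0.5,0.5,0,0,0,0],[-1,0,0,0,0,0,0]]'
python3 - <<'E'
from h import *
t=snap('top','t4.png');c=snap('scene','s4.png')
cv2.imwrite('pics/c4.png',np.vstack([cv2.resize(cv2.imread('pics/t4.png')[80:300,110:410],(600,440))[:300],cv2.resize(cv2.imread('pics/s4.png')[180:280,150:350],(600,300),interpolation=2)]))
b=np.vstack([0])
d=abs(cv2.imread('pics/t4.png').astype(int)-cv2.imread('pics/t.png')).max(2)
for n,(x0,x1,y0,y1) in dict(cooler=(165,205,205,240),carton=(153,193,128,170),driver=(340,360,115,176),blue=(218,262,232,272)).items():print(n,(d[y0:y1,x0:x1]>50).sum())
E
```

```text
tool_pos: [0.6241, -0.049, 0.3452]
force: [-5.2, 2.8, 15.7]
tool_pos: [0.6241, -0.049, 0.3452]
force: [-5.9, 3.1, 15.8]
tool_pos: [0.6239, -0.049, 0.3731]
force: [-0.5, 1.0, 0.0]
tool_pos: [0.6242, -0.049, 0.4445]
force: [-0.6, 0.9, -0.5]
clock: 25.98
tool_pos: [0.4731, 0.0643, 0.4432]
orientation: [180.0, 0.0, -168.6]
force: [0.5, -0.3, 1.2]
opening: 0.0005
gripper_force: 0.0
cooler 692
carton 0
driver 0
blue 387
```

View pics/c4.png

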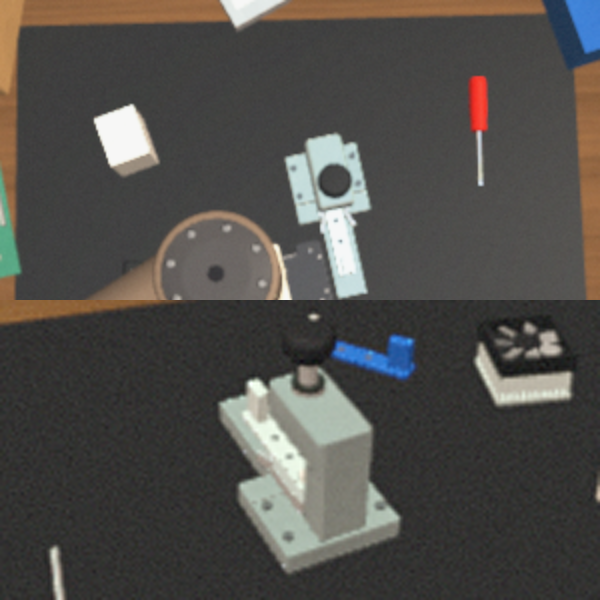

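The final view shows the knob back up, the bar home in the channel, and the carton, screwdriver and cooler where they were. The pixel change at the cooler and the blue bar is only the arm blocking the top view.

```bash
python3 -c "
from plant import *
print(close_job())"
```

```text
the job is handed in; nothing more can be done
None
```

I slid the bar in until it met the stop, let go, pressed the knob to its rubber stop (about 15–16 N for just over a second) and let it come back up, then handed the job in at about 26 s; the set rivet is hidden under the press head, so I couldn't see it.

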